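# Close the purge valve and park the furnace cover

## Robot

A 7-joint arm with a two-finger parallel gripper is mounted at the origin on the work surface. World frame = base frame: x ahead of the robot, y to its left, z up, the work surface at z = 0. Lengths are in m, angles in rad, forces in N, time in s.
With the tool pointing down it reaches from about 0.4 to 0.85 m from the base axis. Payload 4.4 kg.
Tool frame: the origin (TCP) lies midway between the tips of the shut fingers; the grasp point (between the pads) lies 19 mm behind it; z points along the fingers, x is the direction in which the jaws open and shut, and the axes are right-handed (so a half turn about z gives the same grasp; the last joint's range is limited). The gripper opens to 94 mm and grips with 3 to 60 N. Pads are 16 mm wide; open, the fingers measure 119 mm over their backs; the gripper's body (75 mm by 177 mm) begins 78 mm behind the grasp point.
Start: joints at [-1.262, 0.628, 0.038, 1.517, -0.027, 0.996, -0.02], TCP at [0.238, 0.605, 0.205] pointing down, gripper open.
Joint ranges: [-3.06, 3.06], [-0.37, 2.12], [-1.25, 1.32], [0.18, 2.47], [-1.1, 4.24], [0.23, 1.98], [-2.94, 2.94]. Speed limits (rad/s): [2.57, 2.57, 3.14, 3.14, 3.14, 3.14, 3.14].

## Interface

Orientations are given as a unit quaternion [x, y, z, w].
In Python, from station import * gives the robot as it stands.
- The arm moves only by the shell command python3 -m crank 'ROWS'. ROWS is JSON, one flat list of numbers, 5 for each row, row after row: the gripper's target within -1 to 1 (fully open at 1, half-way at 0, shut at -1), then the shift along the tool's x, y, z in cm, then the turn about the tool's z in rad. In form: [fingers, tx, ty, tz, twist, fingers, tx, ty, tz, twist, ...]. A call has 1 to 10 rows; each row is the pose to reach, as a shift and turn from the pose commanded when the call began, along the tool's axes at that moment; what a row does not reach only later rows make up. A row lasts 1/10 s, in which the tool goes at most 50 mm and 8.59 degrees, less where a joint would pass 70% of its speed; a pose out of reach is approached as far as the arm can. A call with a gripper value outside its range is refused whole. The fingers move at their own pace and stop on an object; the grip force is fixed at half the most. Time passes only in rows, so rows that repeat a pose let the fingers close. It gives the time, the measured TCP pose, the force and the opening at its end, in the units of the state.
- observe(): the state, without advancing time (a new reading comes with each control period).
- get_image(name): name is "side" or "top"; returns a dict with "frame" (480x640x3 uint8, red, green, blue), "vertical_fov" (degrees; the focal length in pixels is half the picture's height over the tangent of half this angle, whatever the lens; pixels are square), "cx", "cy" (the principal point, pixels), "cam_to_world" (4x4, takes a point from camera to world coordinates). Camera axes: x right, y down, z forward; pixel columns grow to the right and rows downward; lengths in m; the calibration is good to about 2 mm. A picture is of the moment at which its call begins. There is no depth.
- close_job(): hands the job in, once; it reports no verdict.
The state is a dict: "time": time; "qpos": joint angles; "qd": joint speeds; "joint_torque": joint torques, N m; "position": TCP position; "orientation": TCP orientation; "wrist_force": force on the tool from outside, world axes, zero at the start; "ft_torque": the same for the moment, N m; "opening": opening from 0.0 (shut) to 1.0 (fully open).
Only numpy, scipy, OpenCV 4.12 (cv2) and the standard library are available. Lean on these libraries where they do the work, as an engineer would, in place of code of your own. Each camera call takes 0.05 s, during which the arm holds its last target.

## Task

The thermal analyser has to be opened for its next sample. First shut the one valve on the three-valve gas bank that is still open, turning it clockwise (seen from above) until its handle is in line with the two closed ones, without bumping or moving those. Then lift the furnace cover straight up out of its well by its upright fin, keep it level, and set it down gently, fin up, fully on the round plate of the parking stand; leave everything else where it is.

Things in the scene. Friction and masses are not known exactly. Their poses are not given: they have to be found in the camera images.
- analyser: Fixed white bench instrument. Origin: at table height, on the vertical axis of the furnace well. Its flat deck is 130 mm above the table and reaches 140 mm either way along its x and 110 mm either way along its y from the well axis; a raised console, 160 mm high plus a 10 mm screen, adjoins it at its +y side, from y = 110 to 240 mm. The well is a round pocket in the deck, 87 mm across and 22 mm deep. z up.
- cover: Loose steel furnace cover, about 0.2 to 0.4 kg: a disc 84 mm across and 20 mm thick that sits in the well, its top 2 mm below the deck, with an upright fin in the middle of its top, the only place to grip it: 46 mm long along the cover's x, 14 mm thick along its y, rising 40 mm above the disc's top (from 20 to 60 mm above the origin). Origin: centre of the disc's underside. z up along the fin. It stands at any yaw.
- cover_fin (a point): Middle of the cover's fin, 42 mm above the cover's origin and 22 mm above the disc's top; turns with the cover.
- stand: Fixed parking stand: a round aluminium plate 130 mm across on a short column, its flat top 60 mm above the table. Origin: on its axis, at table height.
- stand_top (a point): Centre of the flat top of the stand's plate, 60 mm above the table.
- bank: Fixed grey valve block, 240 mm long along its x, 80 mm wide, 50 mm high; origin: centre of its underside. The three equal valves stand on its top in a row along its x, 75 mm apart, the middle one at its centre, in any order. Each has a 40 mm round base 10 mm high, a 22 mm hub 10 mm high and on it a black bar handle 52 mm long, 14 mm thick and 34 mm high (70 to 104 mm above the table) that turns about a vertical axis through its middle.
- valve_a (a joint): Turn of the valve that is open at the start (1.1 to 1.5 rad). 0: closed, at its stop, bar in line with the bank's x. Positive: counter-clockwise seen from above; 1.57 is the other stop, bar square to the bank's x. Friction about 0.1 N m; it stays where it is left.
- valve_b (a joint): Turn of one of the two valves already closed (0); same sense as valve_a. To be left closed.
- valve_c (a joint): Turn of the other valve already closed (0); same sense as valve_a. To be left closed.
- valve_a_grip (a point): On the axis of the open valve, in its bar, 90 mm above the table (20 mm above the bar's lower edge); its x axis runs along the bar, its y through the bar's thickness; turns with the handle.
- valve_b_grip (a point): The same point on closed valve b.
- valve_c_grip (a point): The same point on closed valve c.
- jar: Loose bystander: capped glass jar, 64 mm across, 85 mm high; origin: centre of its underside.
- mouse: Loose bystander: black computer mouse, about 100 x 62 x 32 mm; origin: on the table near its middle.
Not all that is in view belongs to the job. Leave any red look-alike of the cover alone. Of the things that look like the stand, the smaller one is meant.

How it is judged:
By the outcome, as a careful person would: the job done as asked, in the order asked, and still so for the second after the job is handed in, with the robot touching nothing.
It also fails if it takes over 72 s, if anything falls off the work surface, if the arm or the gripper's body presses on something with over 40 N, if the wrist force passes 120 N, or if a joint passes its speed limit or range.

## Working session

There is one attempt and no reset: what is moved stays moved. The work goes in short steps, Python scripts to look and compute and a shell command to move; the robot and the scene stay as the last step left them, time stands still between calls to the robot, and variables do not carry over. Pictures are saved under pics/ and viewed, and the job is handed in when it is done.

```bash
mkdir -p pics; ls
python3 - <<'E'
from station import *
import cv2,numpy as np
s=observe();print(s)
for n in("top","side"):
    d=get_image(n);cv2.imwrite(f"pics/{n}0.png",d["frame"][:,:,::-1]);print(n,d["vertical_fov"],d["cx"],d["cy"],np.round(d["cam_to_world"],4).tolist(), [k for k in d])
E
```

```text
pics
{'time': 0.0, 'qpos': array([-1.26179207,  0.62933043,  0.0384366 ,  1.518352  , -0.0269895 ,
        0.99630821, -0.01998247]), 'qd': array([-0.00154762, -0.00027181,  0.00119037,  0.0002338 ,  0.00083241,
       -0.0020866 ,  0.00101023]), 'joint_torque': array([-6.75352640e-04, -5.49736190e+01,  1.14328086e+00, -1.86625797e+01,
       -5.21925185e-02,  2.38742831e-02,  1.97002105e-04]), 'position': array([0.23768794, 0.6042665 , 0.20456933]), 'orientation': array([ 8.26457253e-01,  5.62998691e-01, -7.68554027e-04,  5.41332455e-04]), 'wrist_force': array([ 0.33554394, -0.79228265, -0.5253205 ]), 'ft_torque': array([0.00690198, 0.00163005, 0.03617095]), 'opening': 0.9988048557987407}
top 43.894318574878646 311.3401543304571 245.9142859425962 [[0.0757, -0.9731, 0.2176, 0.2417], [-0.9971, -0.0751, 0.0114, -0.0182], [0.0052, -0.2178, -0.976, 1.4278], [0.0, 0.0, 0.0, 1.0]] ['frame', 'vertical_fov', 'cx', 'cy', 'cam_to_world']
side 54.482898134470425 317.59209927640035 244.3457944948215 [[0.7073, -0.453, 0.5428, 0.0954], [-0.7069, -0.4436, 0.5509, -0.4856], [-0.0088, -0.7733, -0.634, 0.6468], [0.0, 0.0, 0.0, 1.0]] ['frame', 'vertical_fov', 'cx', 'cy', 'cam_to_world']
```

View pics/top0.png

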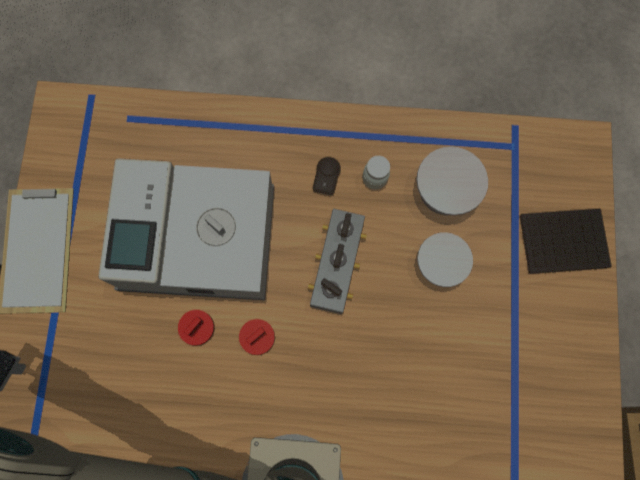

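View pics/side0.png

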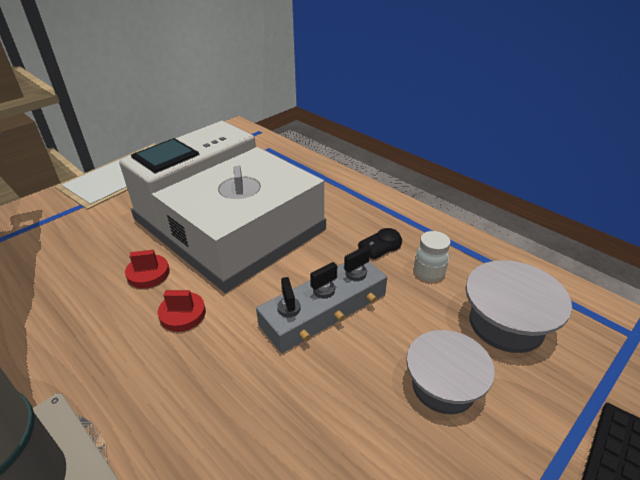

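The top view shows these candidates:
- **Open valve:** (332,288) is turned. (338,258) and (346,226) are in line with the bank, so they are closed.
- **Cover:** the steel one in the well at (216,227). The red look-alikes are at (196,328) and (257,337).
- **Stand:** the smaller disc at (445,260), not the larger one at (452,181).

Next I'll check close crops.

```bash
cat > h.py <<'E'
import cv2,numpy as np
from station import *
def cam(n):
    d=get_image(n); d["f"]=240/np.tan(np.radians(d["vertical_fov"])/2); d["n"]=n; return d
def ray(d,u,v):
    T=np.array(d["cam_to_world"]); r=T[:3,:3]@np.array([(u-d["cx"])/d["f"],(v-d["cy"])/d["f"],1.]); return T[:3,3],r
def pl(d,u,v,z):
    o,r=ray(d,u,v); return o+r*(z-o[2])/r[2]
def pix(d,p):
    T=np.array(d["cam_to_world"]); c=T[:3,:3].T@(np.array(p)-T[:3,3]); return np.array([d["cx"]+d["f"]*c[0]/c[2],d["cy"]+d["f"]*c[1]/c[2]])
def crop(d,x0,y0,w,h,k,name):
    c=d["frame"][y0:y0+h,x0:x0+w,::-1]; cv2.imwrite(f"pics/{name}.png",cv2.resize(c,None,fx=k,fy=k,interpolation=cv2.INTER_CUBIC))
def blob(d,x0,y0,w,h,fn,name=None):
    c=d["frame"][y0:y0+h,x0:x0+w]; m=fn(cv2.cvtColor(c,cv2.COLOR_RGB2HSV).astype(int)).astype(np.uint8)
    n,l,st,ce=cv2.connectedComponentsWithStats(m)
    out=[]
    for i in range(1,n):
        if st[i,4]>20:
            ct,_=cv2.findContours((l==i).astype(np.uint8),cv2.RETR_EXTERNAL,cv2.CHAIN_APPROX_NONE)
            out.append((st[i,4],ce[i]+[x0,y0],ct[0][:,0]+[x0,y0]))
    return sorted(out,key=lambda t:-t[0])
E
python3 - <<'E'
from h import *
t=cam("top");s=cam("side")
crop(t,290,190,100,140,4,"tv");crop(t,180,190,80,80,7,"tc")
crop(s,240,220,160,140,5,"sv");crop(s,200,150,80,60,9,"sc")
import cv2
a=cv2.imread("pics/tv.png");b=cv2.imread("pics/tc.png")
H=560;cv2.imwrite("pics/A.png",np.hstack([cv2.resize(a,(400,560))[:,:],cv2.resize(b,(400,400)).copy() if 0 else cv2.copyMakeBorder(cv2.resize(b,(400,400)),0,160,0,0,cv2.BORDER_CONSTANT)]))
E
```

```text
(no output)
```

View pics/A.png

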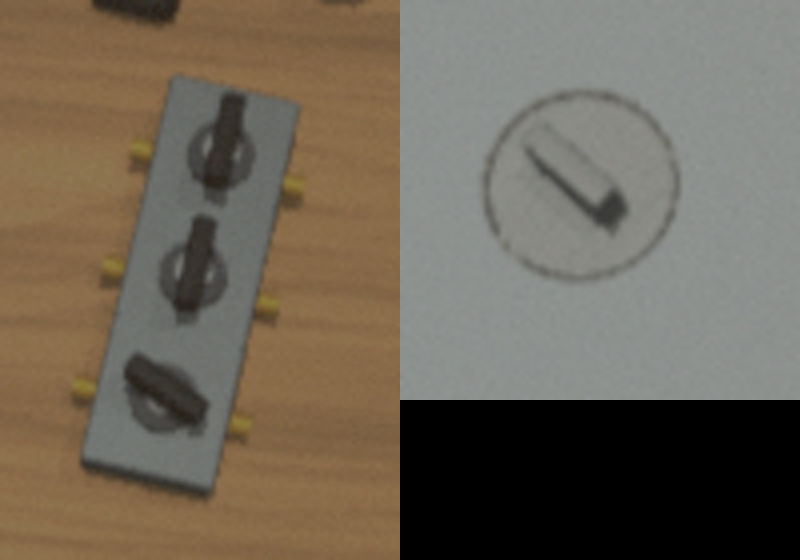

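View pics/sv.png

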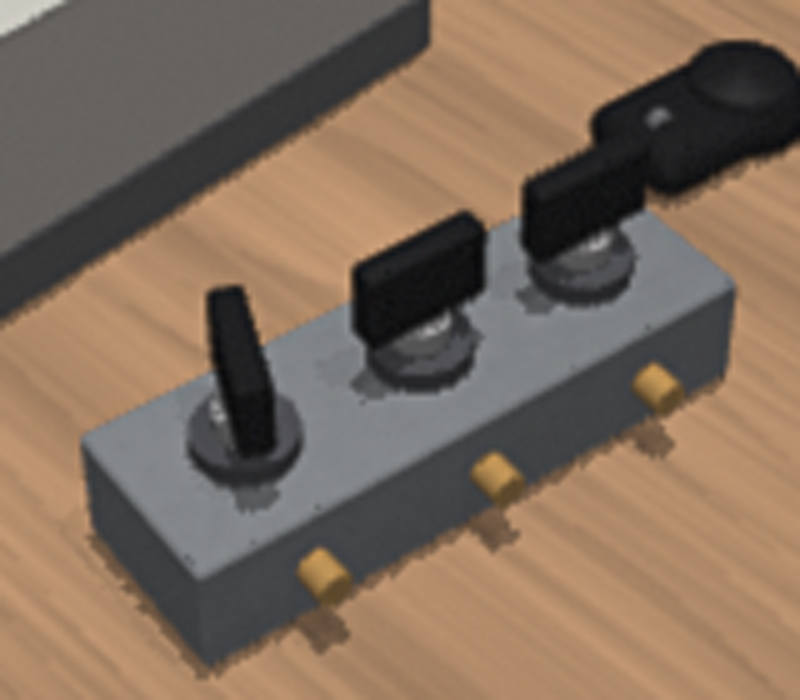

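View pics/sc.png

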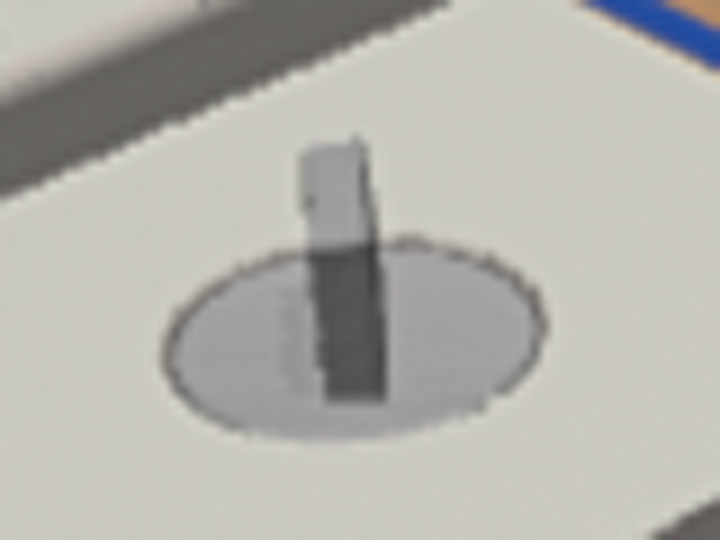

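The crops show the lowest valve in the top view, bar at about (332,286), turned roughly 75° counter-clockwise from the two closed ones. The cover in the well is grey, with its fin running up-left to down-right around (214,222). Next step is to measure.

Run:
```python
from h import *
from scipy.spatial.transform import Rotation as R
t=cam("top");s=cam("side")
blk=lambda m:m[...,2]<55
for d,(x0,y0,w,h) in((t,(315,205,50,95)),(s,(270,240,105,80))):
    for a,c,ct in blob(d,x0,y0,w,h,blk)[:5]:
        r=cv2.minAreaRect(ct.astype(np.float32)); print(d["n"],"dark",a,c.round(1),np.round(cv2.boxPoints(r),1).tolist())
# bank corners
A=lambda x,y:pl(t,290+x/4,190+y/4,.05)
c=[A(173,75),A(300,103),A(212,488),A(83,460)]
print("bank corners",np.round(c,4).tolist(),"len",[round(float(np.linalg.norm(c[i]-c[i-1])),4) for i in range(4)])
bc=np.mean(c,0);bx=(c[0]+c[1]-c[2]-c[3]);bx/=np.linalg.norm(bx)
print("bank c",bc,"yaw",np.degrees(np.arctan2(bx[1],bx[0])))
for k in(-1,0,1): print(k,(bc+.075*k*bx).round(4), pix(t,[*(bc+.075*k*bx)[:2],.104]).round(1),pix(s,[*(bc+.075*k*bx)[:2],.104]).round(1))
# bar top ends in side view crop (5x,+240,+220): 
S=lambda x,y,z:pl(s,240+x/5,220+y/5,z)
print("open bar top corners", [S(*p,.104)[:2].round(4).tolist() for p in((208,290),(242,288),(272,388),(238,392))])
print("mid bar top corners", [S(*p,.104)[:2].round(4).tolist() for p in((353,268),(465,213),(485,228),(372,284))])
# fin
C=lambda x,y,z:pl(s,200+x/9,150+y/9,z)
f=[C(*p,.168)[:2] for p in((300,152),(360,143),(378,245),(310,250))];print("fin side",np.round(f,4).tolist(),np.mean(f,0))
D=lambda x,y,z:pl(t,180+(x-400)/5,190+y/5,z)
f=[D(*p,.168)[:2] for p in((540,122),(625,193),(605,210),(525,147))];print("fin top",np.round(f,4).tolist(),np.mean(f,0))
for nm,e in(("well top",[D(*p,.13)[:2] for p in((484,186),(680,186),(580,90),(580,281))]),("well side",[C(*p,.13)[:2] for p in((163,350),(547,330))])): print(nm,np.round(e,4).tolist(),np.mean(e,0))
# stand discs
for d,(x0,y0,w,h) in((t,(405,140,95,155)),(s,(395,255,190,160))):
    for a,cc,ct in blob(d,x0,y0,w,h,lambda m:(m[...,1]<40)&(m[...,2]>110))[:3]:
        P=np.array([pl(d,u,v,.06)[:2] for u,v in ct]); (x,y),r=cv2.minEnclosingCircle(P.astype(np.float32)); print(d["n"],"disc",a,cc.round(1),round(x,4),round(y,4),round(r,4))
o=observe();M=R.from_quat(o["orientation"]).as_matrix();print(M.round(3).tolist())
```

```text
top dark 83 [345.4 226.4] [[340.20001220703125, 235.8000030517578], [344.5, 214.3000030517578], [350.5, 215.5], [346.20001220703125, 237.0]]
top dark 67 [330.5 289.7] [[319.79998779296875, 286.70001220703125], [322.3999938964844, 282.3999938964844], [340.0, 293.0], [337.3999938964844, 297.29998779296875]]
top dark 31 [336.7 264.3] [[334.0, 267.0], [334.0, 260.0], [340.0, 260.0], [340.0, 267.0]]
side dark 645 [359.1 257.8] [[344.0, 240.0], [374.0, 240.0], [374.0, 280.0], [344.0, 280.0]]
side dark 532 [323.3 278.2] [[311.0, 263.0], [336.0, 263.0], [336.0, 297.0], [311.0, 297.0]]
side dark 377 [288.2 298.5] [[268.20001220703125, 283.3999938964844], [287.3999938964844, 276.3999938964844], [300.70001220703125, 312.6000061035156], [281.5, 319.6000061035156]]
side dark 192 [284.4 249.5] [[265.5, 256.20001220703125], [298.5, 234.6999969482422], [303.1000061035156, 241.6999969482422], [270.1000061035156, 263.20001220703125]]
bank corners [[0.6442, -0.0477, 0.05], [0.6327, -0.1248, 0.05], [0.3983, -0.087, 0.05], [0.4088, -0.0114, 0.05]] len [0.2382, 0.078, 0.2374, 0.0764]
bank c [ 0.5209674  -
[... 414 characters left out ...]
ide [[0.5611, 0.2293], [0.5731, 0.2228], [0.5485, 0.1845], [0.5368, 0.1935]] [0.55491197 0.20751954]
fin top [[0.5757, 0.2276], [0.5466, 0.1871], [0.5384, 0.1949], [0.5639, 0.2329]] [0.55613724 0.21064227]
well top [[0.5542, 0.2567], [0.561, 0.169], [0.6021, 0.2187], [0.514, 0.2089]] [0.55779881 0.21335282]
well side [[0.5218, 0.2364], [0.5885, 0.1801]] [0.55516853 0.20821791]
top disc 3704 [452.2 180. ] 0.7372 -0.3294 0.086
top disc 2299 [444.9 259.2] 0.5395 -0.3169 0.0644
side disc 5620 [518.8 295.9] 0.7486 -0.3198 0.0885
side disc 4793 [450.4 365.2] 0.5383 -0.3181 0.0652
side disc 488 [565.4 263.3] 0.8731 -0.3422 0.0444
[[0.366, 0.931, -0.0], [0.931, -0.366, -0.001], [-0.001, -0.0, -1.0]]
```

```bash
cat > go.py <<'E'
import sys,numpy as np
from station import observe
from scipy.spatial.transform import Rotation as R
# usage: go.py x y z yawdeg(of jaw axis)
x,y,z,yw=map(float,sys.argv[1:5])
o=observe();M=R.from_quat(o["orientation"]).as_matrix()
d=M.T@(np.array([x,y,z])-o["position"])*100
y0=np.degrees(np.arctan2(M[1,0],M[0,0]))
tw=np.radians((y0-yw+180)%360-180)
print("pos",o["position"].round(4),"yaw",round(y0,2),"tilt",M[:,2].round(4),"open",round(float(o["opening"]),3),"F",o["wrist_force"].round(2),"t",o["time"],"q7",round(float(o["qpos"][6]),2))
print("rows tx,ty,tz,twist:",d.round(2),round(tw,3))
E
python3 go.py .52 .28 .25 -30.5
```

```text
pos [0.2379 0.6047 0.2051] yaw 68.52 tilt [-3.e-04 -6.e-04 -1.e+00] open 1.003 F [-0.27 -0.04 -1.04] t 0.3 q7 -0.02
rows tx,ty,tz,twist: [-19.89  38.14  -4.47] 1.728
```

```bash
python3 -m crank '[-0.1,0,0,-4.5,0, -0.1,-20,38,-4.5,1.5, -0.1,-20,38,-4.5,1.5, -0.1,-20,38,-4.5,1.5, -0.1,-20,38,-4.5,1.5, -0.1,-20,38,-4.5,1.5, -0.1,-20,38,-4.5,1.5, -0.1,-20,38,-4.5,1.5, -0.1,-20,38,-4.5,1.5, -0.1,-20,38,-4.5,1.5]'; python3 go.py .4465 -.057 .2 -30.5
```

```text
time: 1.3
position: [0.5211, 0.2752, 0.2509]
orientation: [0.997, -0.082, 0.001, 0.001]
wrist_force: [0.0, 0.2, 0.9]
opening: 0.453
pos [0.5211 0.2752 0.2509] yaw -9.45 tilt [ 0.0019 -0.0015 -1.    ] open 0.453 F [0.03 0.19 0.93] t 1.3 q7 -0.46
rows tx,ty,tz,twist: [-1.91 33.99  5.13] 0.367
```

```bash
python3 -m crank '[-0.1,-1.9,34,5,0.367, -0.1,-1.9,34,5,0.367, -0.1,-1.9,34,5,0.367, -0.1,-1.9,34,5,0.367, -0.1,-1.9,34,5,0.367, -0.1,-1.9,34,5,0.367, -0.1,-1.9,34,5,0.367, -0.1,-1.9,34,5,0.367, -0.1,-1.9,34,5,0.367, -0.1,-1.9,34,5,0.367]'; python3 go.py .4465 -.057 .12 -30.5
python3 - <<'E'
from h import *
t=cam("top");s=cam("side")
crop(t,270,180,120,140,5,"tv1");crop(s,200,150,200,180,4,"sv1")
E
```

```text
time: 2.3
position: [0.448, -0.052, 0.2005]
orientation: [0.967, -0.257, 0.0, -0.0]
wrist_force: [-0.5, 0.6, 0.4]
opening: 0.452
pos [ 0.448  -0.052   0.2005] yaw -29.74 tilt [ 3.e-04  8.e-04 -1.e+00] open 0.452 F [-0.51  0.57  0.43] t 2.3 q7 -0.13
rows tx,ty,tz,twist: [0.12 0.52 8.05] 0.013
```

View pics/sv1.png

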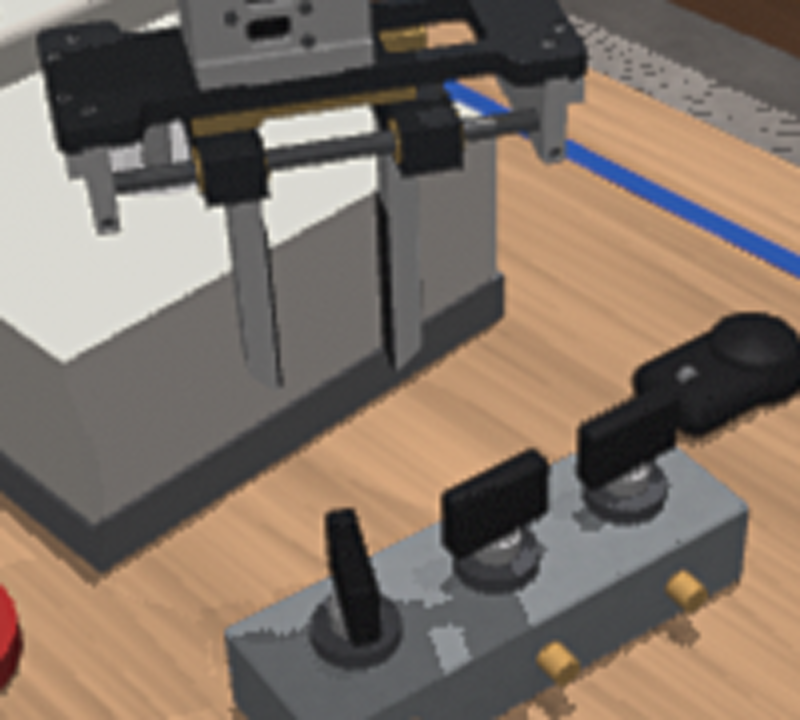

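The side view shows the fingers above the analyser's edge line, squarely spread about the open bar's direction. The bar is at about (283,290). I'm going lower before taking another look.

```bash
python3 go.py .4465 -.057 .12 -30.5; python3 -m crank '[-0.1,0.1,0.4,2,0, -0.1,0.1,0.4,4,0, -0.1,0.1,0.4,6,0, -0.1,0.1,0.4,8,0, -0.1,0.1,0.4,8,0, -0.1,0.1,0.4,8,0]'; python3 go.py .4465 -.057 .077 -30.5
python3 - <<'E'
from h import *
t=cam("top");s=cam("side")
crop(t,270,180,120,140,5,"tv2");crop(s,200,180,200,150,4,"sv2")
E
```

```text
pos [ 0.448  -0.0517  0.2005] yaw -29.67 tilt [ 3.e-04  5.e-04 -1.e+00] open 0.449 F [-0.32  1.05 -0.1 ] t 2.4 q7 -0.13
rows tx,ty,tz,twist: [0.13 0.54 8.05] 0.015
time: 3.0
position: [0.4465, -0.0566, 0.1206]
orientation: [0.966, -0.257, -0.0, -0.0]
wrist_force: [0.3, 0.3, -0.2]
opening: 0.449
pos [ 0.4465 -0.0566  0.1206] yaw -29.76 tilt [-4.e-04  1.e-04 -1.e+00] open 0.449 F [ 0.35  0.28 -0.24] t 3.0 q7 -0.01
rows tx,ty,tz,twist: [0.02 0.04 4.36] 0.013
```

View pics/sv2.png

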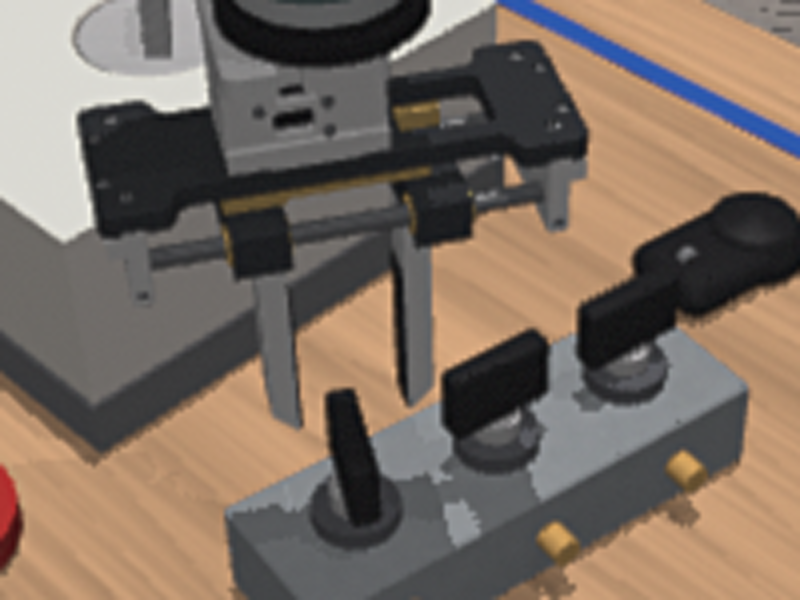

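View pics/tv2.png

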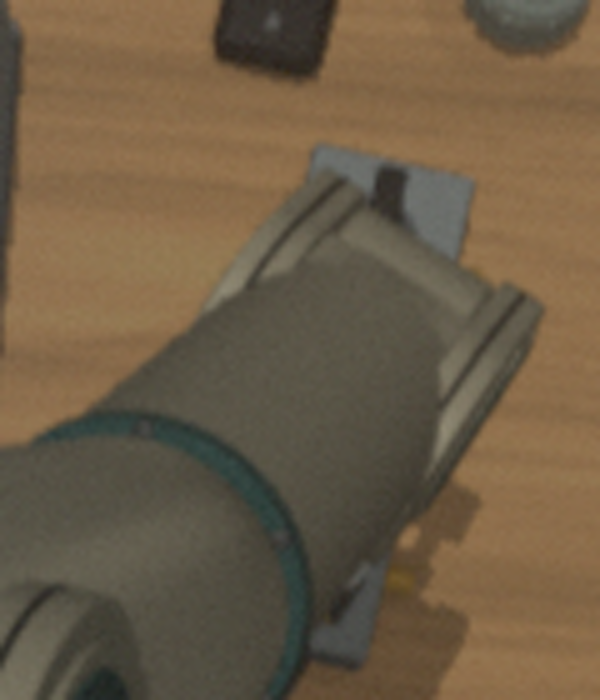

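The side view shows the two tips at (274,287) and (302,281), straddling the open bar and clear of the middle handle. Descending.

```bash
python3 -m crank '[-0.1,0,0,1.5,0.013, -0.1,0,0,3,0.013, -0.1,0,0,4.4,0.013, -0.1,0,0,4.4,0.013, -0.1,0,0,4.4,0.013]'; python3 go.py .4465 -.057 .077 -30.5
python3 - <<'E'
from h import *
s=cam("side")
crop(s,200,180,200,150,4,"sv3")
E
```

```text
time: 3.6
position: [0.4468, -0.0574, 0.0772]
orientation: [0.965, -0.264, 0.0, -0.0]
wrist_force: [-0.4, -0.4, -0.3]
opening: 0.45
pos [ 0.4468 -0.0574  0.0772] yaw -30.59 tilt [ 0.001 -0.    -1.   ] open 0.45 F [-0.42 -0.4  -0.27] t 3.6 q7 0.04
rows tx,ty,tz,twist: [-0.05 -0.02  0.02] -0.002
```

View pics/sv3.png

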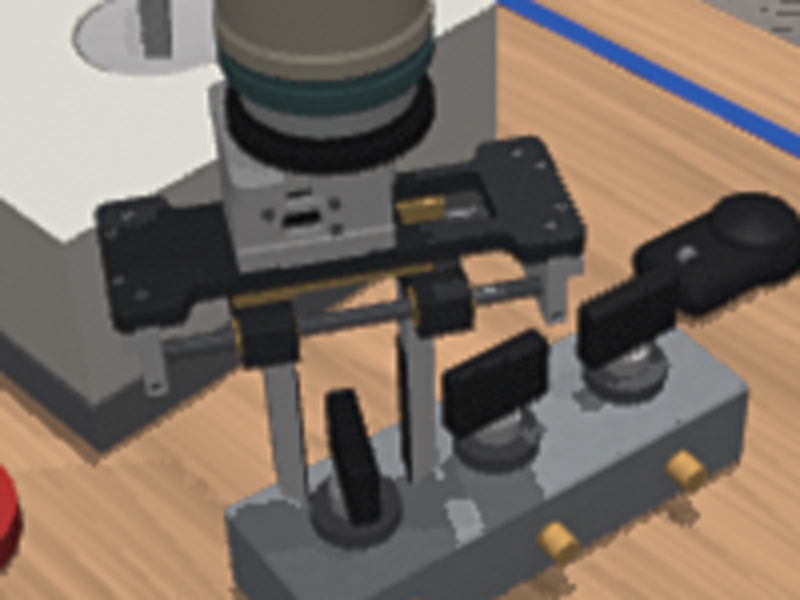

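The fingers straddle the open bar, with clearance to the middle handle. Closing.

```bash
python3 -m crank '[-0.7,0,0,0,0, -1,0,0,0,0, -1,0,0,0,0, -1,0,0,0,0, -1,0,0,0,0, -1,0,0,0,0]'; python3 go.py .4465 -.057 .077 -99
```

```text
time: 4.25
position: [0.4465, -0.0574, 0.0767]
orientation: [0.965, -0.264, 0.0, -0.0]
wrist_force: [-0.0, -0.0, 2.8]
opening: 0.143
pos [ 0.4465 -0.0574  0.0767] yaw -30.59 tilt [ 5.e-04  0.e+00 -1.e+00] open 0.143 F [-0.   -0.05  2.79] t 4.25 q7 0.04
rows tx,ty,tz,twist: [-0.02 -0.03 -0.03] 1.194
```

Gripped: the opening reads 13.4 mm and the side force is about 0. Now turning clockwise.

```bash
python3 -m crank '[-1,0,0,0,0.1, -1,0,0,0,0.2, -1,0,0,0,0.3, -1,0,0,0,0.4, -1,0,0,0,0.5, -1,0,0,0,0.6, -1,0,0,0,0.7, -1,0,0,0,0.8, -1,0,0,0,0.9, -1,0,0,0,1.0]'; python3 go.py .4465 -.057 .077 -99.3; python3 -c "
from station import observe;print(observe()['ft_torque'])"
```

```text
time: 5.25
position: [0.4444, -0.054, 0.0766]
orientation: [0.719, -0.695, -0.003, -0.001]
wrist_force: [-3.4, 6.6, 11.9]
opening: 0.148
pos [ 0.4444 -0.054   0.0766] yaw -88.0 tilt [-0.0036  0.0062 -1.    ] open 0.148 F [-3.39  6.6  11.88] t 5.25 q7 -0.64
rows tx,ty,tz,twist: [ 0.3  -0.19 -0.04] 0.197
[1.41100535 0.90803065 0.18129806]
```

Run:
```python
from h import *
s=cam("side");t=cam("top")
crop(s,200,180,200,150,4,"sv4")
o=observe();print(o["position"],o["wrist_force"],o["ft_torque"])
```

```text
[ 0.44448211 -0.05400555  0.0766138 ] [-3.2373391   6.65038935 10.95311815] [ 1.48042507  0.90254733 -0.10592249]
```

View pics/sv4.png

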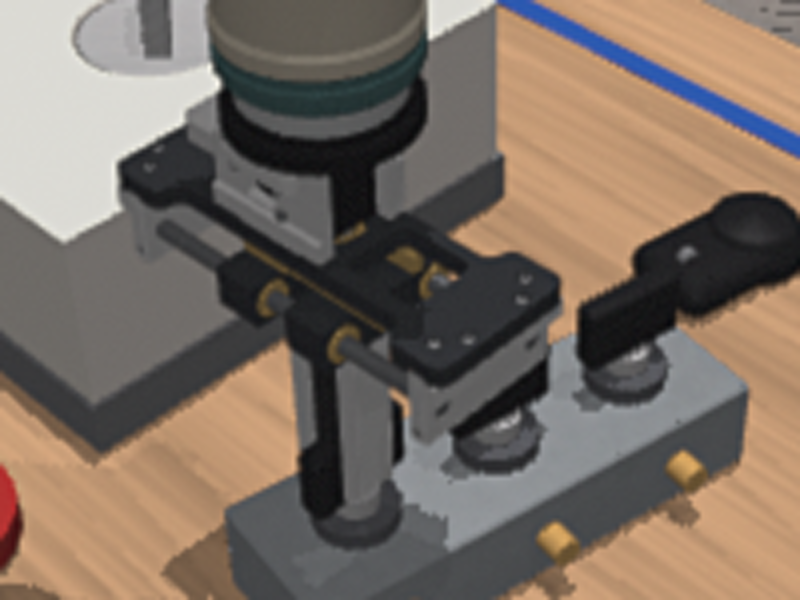

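```bash
python3 -m crank '[-1,-0.15,0.1,0,0, -1,-0.3,0.2,0,0.05, -1,-0.3,0.2,0,0.1, -1,-0.3,0.2,0,0.15, -1,-0.3,0.2,0,0.19, -1,-0.3,0.2,0,0.19]'; python3 go.py .4465 -.057 .077 -99.3; python3 -c "
from station import observe;print(observe()['ft_torque'])"
```

```text
time: 5.95
position: [0.4445, -0.0531, 0.0767]
orientation: [-0.651, 0.759, 0.001, 0.001]
wrist_force: [0.1, 3.0, 5.4]
opening: 0.147
pos [ 0.4445 -0.0531  0.0767] yaw -98.79 tilt [ 1.0e-04  2.2e-03 -1.0e+00] open 0.147 F [0.11 3.01 5.38] t 5.95 q7 -0.78
rows tx,ty,tz,twist: [ 0.35 -0.26 -0.04] 0.009
[ 0.71879173  0.06158989 -0.03191468]
```

```bash
python3 -m crank '[-1,0,0,0,0.02, -1,0,0,0,0.04, -1,0,0,0,0.04]'; python3 go.py .4465 -.057 .077 -99.3; python3 -c "
from station import observe;print(observe()['ft_torque'])"
```

```text
time: 6.25
position: [0.4445, -0.0531, 0.0767]
orientation: [-0.637, 0.771, 0.001, 0.001]
wrist_force: [-0.4, 2.7, 6.1]
opening: 0.146
pos [ 0.4445 -0.0531  0.0767] yaw -100.94 tilt [-0.      0.0021 -1.    ] open 0.146 F [-0.38  2.69  6.13] t 6.25 q7 -0.8
rows tx,ty,tz,twist: [ 0.35 -0.27 -0.04] -0.029
[0.65019078 0.09003921 0.46884606]
```

The z torque rose to 0.47 N·m against about 0.1 N·m of friction, so the valve is at its stop. I'll back off, release, rise and check.

```bash
python3 -m crank '[-1,0,0,0,-0.02, -0.3,0,0,0,-0.02, -0.1,0,0,0,-0.02, -0.1,0,0,0,-0.02, -0.1,0,0,-4,-0.02, -0.1,0,0,-8,-0.02, -0.1,0,0,-12,-0.02, -0.1,0,0,-16,-0.02, -0.1,0,0,-16,-0.02]'; python3 go.py .5555 .2095 .24 -34
```

```text
time: 7.15
position: [0.4469, -0.0557, 0.2403]
orientation: [-0.643, 0.766, -0.003, 0.003]
wrist_force: [0.9, -0.4, -0.7]
opening: 0.448
pos [ 0.4469 -0.0557  0.2403] yaw -99.96 tilt [ 8.e-03 -6.e-04 -1.e+00] open 0.448 F [ 0.9  -0.4  -0.65] t 7.15 q7 -1.1
rows tx,ty,tz,twist: [-28.    -6.11   0.1 ] -1.151
```

```bash
python3 -m crank '[-0.1,-5,-1,0,-0.15, -0.1,-28,-6.1,0,-1.15, -0.1,-28,-6.1,0,-1.15, -0.1,-28,-6.1,0,-1.15, -0.1,-28,-6.1,0,-1.15, -0.1,-28,-6.1,0,-1.15, -0.1,-28,-6.1,0,-1.15, -0.1,-28,-6.1,0,-1.15, -0.1,-28,-6.1,0,-1.15, -0.1,-28,-6.1,0,-1.15]'; python3 go.py .5555 .2095 .2 -34
python3 - <<'E'
from h import *
s=cam("side");t=cam("top")
crop(s,180,90,220,240,2.5,"sv5");crop(t,290,190,100,140,4,"tv5")
E
```

```text
time: 8.15
position: [0.5521, 0.2104, 0.2357]
orientation: [0.956, -0.294, -0.001, 0.0]
wrist_force: [0.4, -0.3, -0.0]
opening: 0.447
pos [0.5521 0.2104 0.2357] yaw -34.23 tilt [-1.3e-03 -2.0e-04 -1.0e+00] open 0.447 F [ 0.44 -0.29 -0.01] t 8.15 q7 -0.63
rows tx,ty,tz,twist: [ 0.33 -0.12  3.57] -0.004
```

View pics/sv5.png

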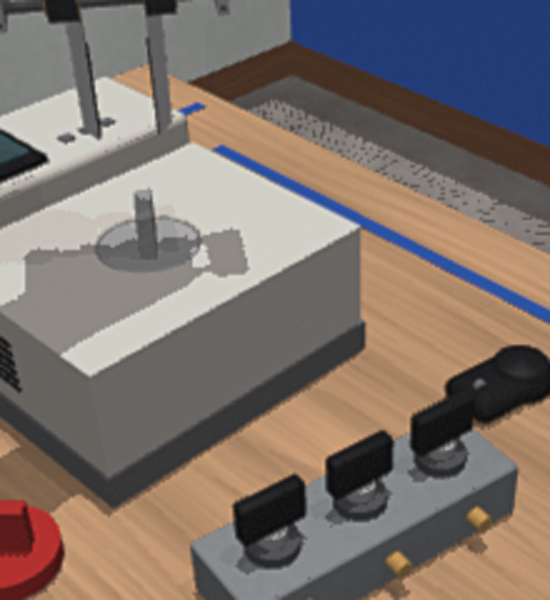

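View pics/tv5.png

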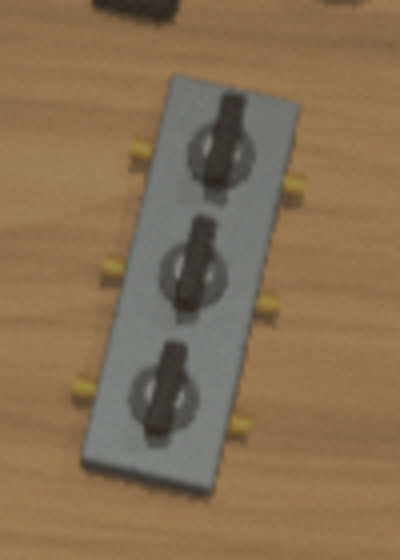

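Both views show the three handles parallel and in line: side view (288,298), (324,277), (357,258). The fingers are above the fin. Descending in two stages.

```bash
python3 -m crank '[-0.1,0.3,0,0,0, -0.1,0.3,0,2,0, -0.1,0.3,0,4,0, -0.1,0.3,0,5.5,0, -0.1,0.3,0,5.5,0, -0.1,0.3,0,5.5,0]'; python3 go.py .556 .2105 .138 -34
python3 - <<'E'
from h import *
s=cam("side");t=cam("top")
crop(s,180,90,130,120,5,"sv6");crop(t,150,160,130,130,4,"tv6")
E
```

```text
time: 8.85
position: [0.5553, 0.2089, 0.1817]
orientation: [0.956, -0.293, 0.0, 0.0]
wrist_force: [0.3, 0.1, 0.6]
opening: 0.448
pos [0.5553 0.2089 0.1817] yaw -34.08 tilt [ 2.e-04 -3.e-04 -1.e+00] open 0.448 F [0.3  0.06 0.64] t 8.85 q7 -0.58
rows tx,ty,tz,twist: [-0.03 -0.17  4.37] -0.001
```

View pics/sv6.png

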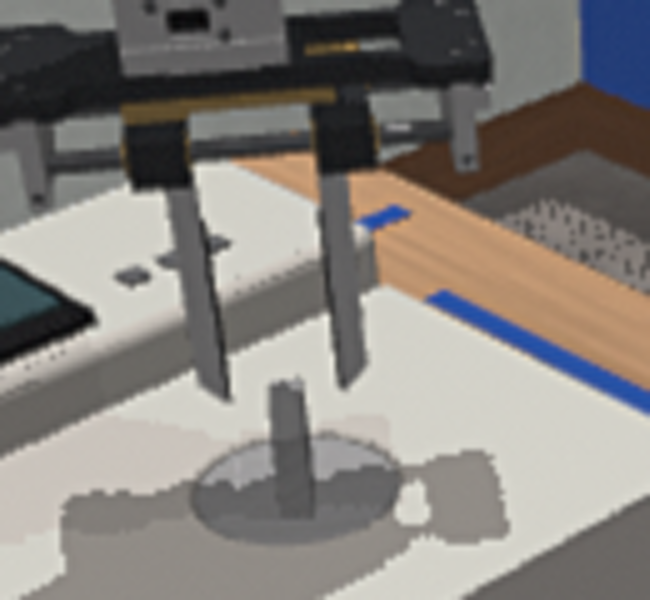

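View pics/tv6.png

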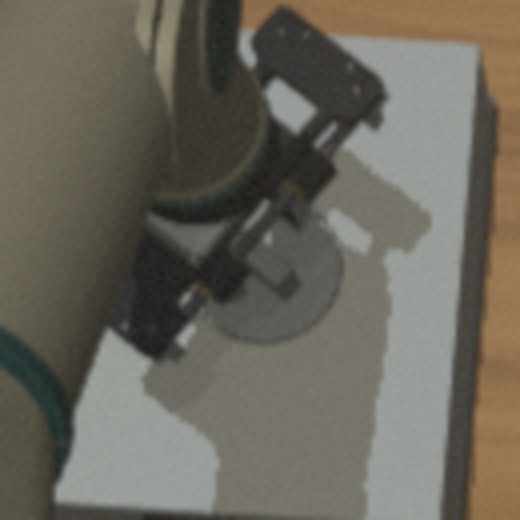

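The tips at (226,170) and (249,167) in the side view sit either side of the fin's top at (237,167). Lowering and closing.

```bash
python3 -m crank '[-0.1,0,-0.1,1.5,0, -0.1,0,-0.1,3,0, -0.1,0,-0.1,4,0, -0.1,0,-0.1,4.3,0, -0.1,0,-0.1,4.3,0, -0.1,0,-0.1,4.3,0]'; python3 go.py .556 .2105 .138 -34;  python3 -m crank '[-0.6,0,0,0,0, -0.7,0,0,0,0, -0.9,0,0,0,0, -1,0,0,0,0, -1,0,0,0,0, -1,0,0,0,0]'; python3 go.py .556 .2105 .24 -34
```

```text
time: 9.55
position: [0.556, 0.21, 0.1388]
orientation: [0.956, -0.293, 0.0, -0.0]
wrist_force: [0.2, 0.3, 0.8]
opening: 0.451
pos [0.556  0.21   0.1388] yaw -34.04 tilt [ 7.e-04  2.e-04 -1.e+00] open 0.451 F [0.23 0.29 0.83] t 9.55 q7 -0.55
rows tx,ty,tz,twist: [-0.02 -0.04  0.08] -0.001
time: 10.15
position: [0.5556, 0.2101, 0.1387]
orientation: [0.956, -0.293, -0.0, -0.0]
wrist_force: [-1.7, 0.9, 2.0]
opening: 0.141
pos [0.5556 0.2101 0.1387] yaw -34.03 tilt [ 0.e+00  3.e-04 -1.e+00] open 0.141 F [-1.72  0.9   2.01] t 10.15 q7 -0.55
rows tx,ty,tz,twist: [ 1.000e-02 -6.000e-02 -1.013e+01] -0.001
```

```bash
python3 -m crank '[-1,0,0,-0.3,0, -1,0,0,-0.7,0, -1,0,0,-1.1,0, -1,0,0,-1.6,0, -1,0,0,-2.2,0, -1,0,0,-3,0, -1,0,0,-4,0, -1,0,0,-6,0, -1,0,0,-8,0, -1,0,0,-8,0]'; python3 go.py .539 -.3175 .22 -34
python3 - <<'E'
from h import *
s=cam("side")
crop(s,180,90,130,120,5,"sv7")
E
```

```text
time: 11.15
position: [0.5577, 0.2102, 0.2216]
orientation: [0.956, -0.293, 0.002, -0.002]
wrist_force: [-0.5, -0.4, -2.7]
opening: 0.145
pos [0.5577 0.2102 0.2216] yaw -34.04 tilt [ 0.0057  0.002  -1.    ] open 0.145 F [-0.45 -0.37 -2.7 ] t 11.15 q7 -0.61
rows tx,ty,tz,twist: [27.99 44.77  0.05] -0.001
```

View pics/sv7.png

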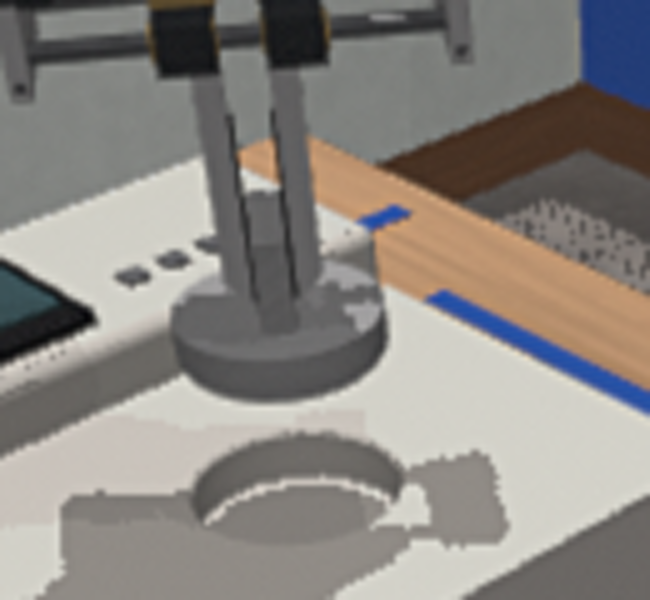

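The cover is out of the well, level and held. Carrying it over to the stand.

```bash
python3 -m crank '[-1,0.5,0.8,0,0, -1,1.4,2.2,0,0, -1,2.8,4.5,0,0, -1,4.5,7.2,0,0, -1,6.2,9.9,0,0, -1,7.8,12.5,0,0, -1,9.5,15.2,0,0, -1,11.2,17.9,0,0, -1,12.6,20.2,0,0, -1,14,22.4,0,0]'; python3 go.py .539 -.3175 .22 -34
```

```text
time: 12.2
position: [0.5446, -0.0572, 0.2178]
orientation: [0.956, -0.294, -0.001, 0.001]
wrist_force: [0.2, -0.0, -2.8]
opening: 0.146
pos [ 0.5446 -0.0572  0.2178] yaw -34.18 tilt [-1.8e-03 -7.0e-04 -1.0e+00] open 0.146 F [ 0.23 -0.04 -2.75] t 12.2 q7 -0.16
rows tx,ty,tz,twist: [14.17 21.85 -0.2 ] -0.003
```

```bash
python3 -m crank '[-1,1.7,2.7,0,0, -1,3.4,5.3,0,0, -1,5.1,8,0,0, -1,6.8,10.6,0,0, -1,8.6,13.3,0,0, -1,10.3,16,0,0, -1,12,18.6,0,0, -1,13.2,20.6,0,0, -1,14,21.7,0,0, -1,14,21.7,0,0]'; python3 go.py .539 -.3175 .12 -34
python3 - <<'E'
from h import *
s=cam("side");t=cam("top")
o=observe();print(o["position"])
crop(s,380,180,220,240,2.5,"sv8");crop(t,390,200,120,120,5,"tv8")
E
```

```text
time: 13.2
position: [0.5389, -0.3152, 0.2179]
orientation: [0.956, -0.295, -0.001, 0.001]
wrist_force: [0.1, -0.4, -1.6]
opening: 0.144
pos [ 0.5389 -0.3152  0.2179] yaw -34.29 tilt [-0.0015 -0.0012 -1.    ] open 0.144 F [ 0.09 -0.43 -1.61] t 13.2 q7 0.25
rows tx,ty,tz,twist: [0.15 0.17 9.79] -0.005
[ 0.54036828 -0.31119797  0.2178603 ]
```

View pics/sv8.png

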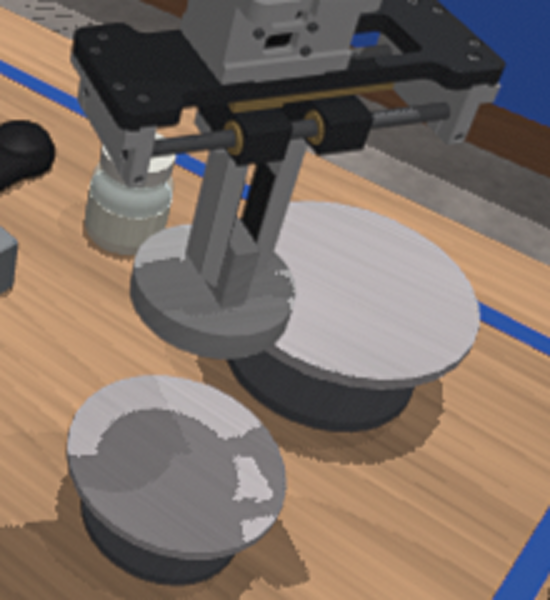

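View pics/tv8.png

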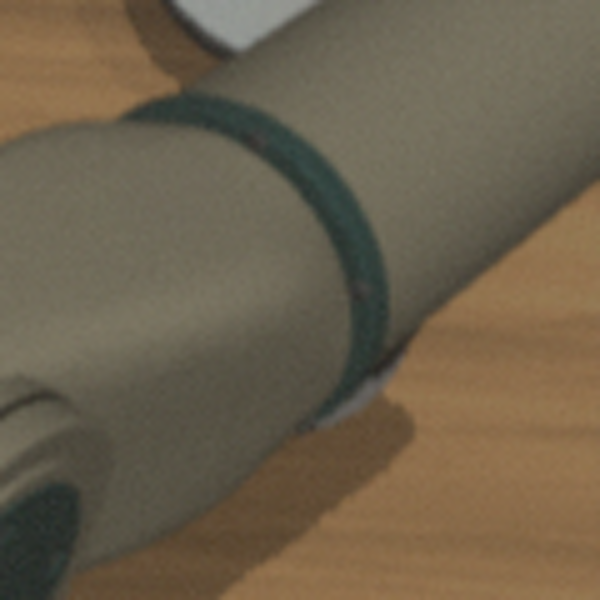

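The cover hangs level just off the stand. It needs about 6 mm of correction towards −y. Lowering to just above the plate.

```bash
python3 go.py .539 -.3175 .1 -34;  python3 -m crank '[-1,0.2,0.3,0.5,0, -1,0.24,0.6,2,0, -1,0.24,0.6,4,0, -1,0.24,0.6,6,0, -1,0.24,0.6,8,0, -1,0.24,0.6,10,0, -1,0.24,0.6,11.3,0, -1,0.24,0.6,11.8,0, -1,0.24,0.6,11.8,0, -1,0.24,0.6,11.8,0]'; python3 go.py .539 -.3175 .0907 -34
python3 - <<'E'
from h import *
s=cam("side")
crop(s,380,180,200,240,2.5,"sv9")
E
python3 go.py .539 -.3175 .0907 -34
```

```text
pos [ 0.5404 -0.3112  0.2179] yaw -34.03 tilt [-9.0e-04  1.8e-03 -1.0e+00] open 0.152 F [ 0.3  -0.03 -2.28] t 13.3 q7 0.25
rows tx,ty,tz,twist: [ 0.26  0.61 11.79] -0.001
time: 14.3
position: [0.54, -0.3188, 0.1012]
orientation: [0.956, -0.293, 0.001, 0.0]
wrist_force: [0.6, -0.6, -2.4]
opening: 0.146
pos [ 0.54   -0.3188  0.1012] yaw -34.02 tilt [ 1.1e-03 -8.0e-04 -1.0e+00] open 0.146 F [ 0.58 -0.57 -2.42] t 14.3 q7 0.33
rows tx,ty,tz,twist: [-0.15 -0.05  1.05] -0.0
pos [ 0.54   -0.3189  0.1014] yaw -34.02 tilt [ 0.0015 -0.001  -1.    ] open 0.146 F [ 0.16 -1.1  -3.21] t 14.35 q7 0.33
rows tx,ty,tz,twist: [-0.17 -0.06  1.07] -0.0
```

View pics/sv9.png

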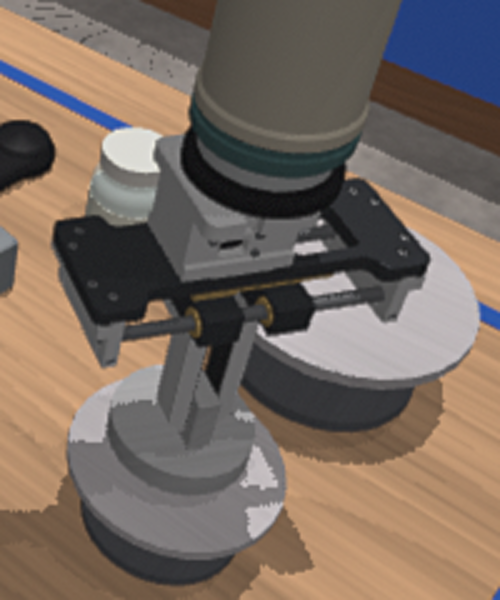

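The cover is centred over the smaller plate, about 10 mm above it. Lowering slowly, watching the force.

```bash
python3 -m crank '[-1,-0.05,0,0.2,0, -1,-0.1,0,0.4,0, -1,-0.1,0,0.6,0, -1,-0.1,0,0.75,0, -1,-0.1,0,0.85,0, -1,-0.1,0,0.85,0]'; python3 go.py .539 -.3175 .0907 -34;python3 -m crank '[-1,0,0,0.05,0, -1,0,0,0.1,0, -1,0,0,0.15,0, -1,0,0,0.15,0]'; python3 go.py .539 -.3175 .0907 -34
```

```text
time: 14.95
position: [0.5385, -0.3179, 0.0918]
orientation: [0.956, -0.293, -0.0, -0.0]
wrist_force: [0.5, 0.0, -2.4]
opening: 0.149
pos [ 0.5385 -0.3179  0.0918] yaw -34.04 tilt [-2.e-04  1.e-04 -1.e+00] open 0.149 F [ 0.47  0.02 -2.4 ] t 14.95 q7 0.34
rows tx,ty,tz,twist: [ 0.02 -0.06  0.11] -0.001
time: 15.35
position: [0.5386, -0.3179, 0.0907]
orientation: [0.956, -0.293, 0.0, -0.0]
wrist_force: [0.1, 0.6, 0.8]
opening: 0.146
pos [ 0.5386 -0.3179  0.0907] yaw -34.04 tilt [ 2.e-04  0.e+00 -1.e+00] open 0.146 F [0.14 0.65 0.8 ] t 15.35 q7 0.34
rows tx,ty,tz,twist: [ 0.01 -0.06 -0.  ] -0.001
```

Fz went from −2.4 to +0.8, so the cover is resting on the plate. Releasing and rising.

```bash
python3 -m crank '[-0.65,0,0,0.02,0, -0.5,0,0,0,0, -0.2,0,0,0,0, -0.1,0,0,0,0, -0.1,0,0,0,0, -0.1,0,0,-2,0, -0.1,0,0,-5,0, -0.1,0,0,-9,0, -0.1,0,0,-14,0, -0.1,0,0,-14,0]'; python3 go.py .5 0.05 .28 -34
```

```text
time: 16.35
position: [0.5416, -0.3212, 0.2373]
orientation: [0.956, -0.293, 0.006, 0.002]
wrist_force: [-0.5, -0.3, 1.4]
opening: 0.449
pos [ 0.5416 -0.3212  0.2373] yaw -34.05 tilt [ 0.0105 -0.0068 -0.9999] open 0.449 F [-0.5  -0.27  1.38] t 16.35 q7 0.25
rows tx,ty,tz,twist: [-24.17 -28.43  -4.56] -0.001
```

```bash
python3 -m crank '[-0.1,0,0,-4.5,0, -0.1,-12,-14,-4.5,0, -0.1,-24,-28.5,-4.5,0, -0.1,-24,-28.5,-4.5,0, -0.1,-24,-28.5,-4.5,0, -0.1,-24,-28.5,-4.5,0, -0.1,-24,-28.5,-4.5,0, -0.1,-24,-28.5,-4.5,0, -0.1,-24,-28.5,-4.5,0, -0.1,-24,-28.5,-4.5,0]'
python3 - <<'E'
from h import *
for n in("top","side"):
    d=cam(n);cv2.imwrite(f"pics/{n}9.png",d["frame"][:,:,::-1])
    crop(d,*((400,210,90,100,6) if n=="top" else (390,280,120,140,4)),n+"c9")
E
```

```text
time: 17.35
position: [0.4984, 0.0572, 0.2746]
orientation: [0.957, -0.289, -0.001, -0.001]
wrist_force: [0.4, -0.1, -0.8]
opening: 0.45
```

View pics/top9.png

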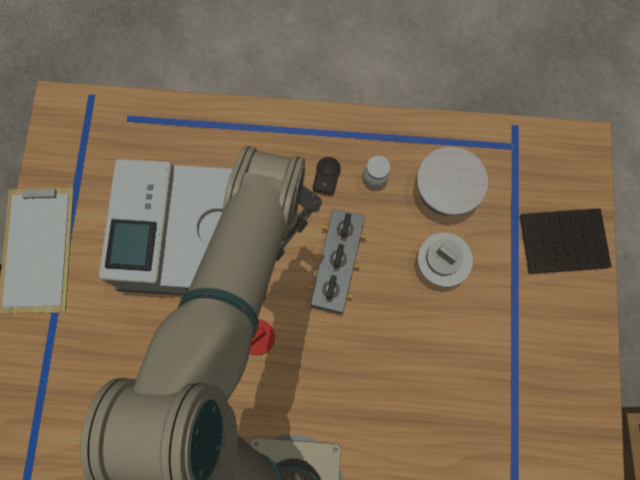

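View pics/side9.png

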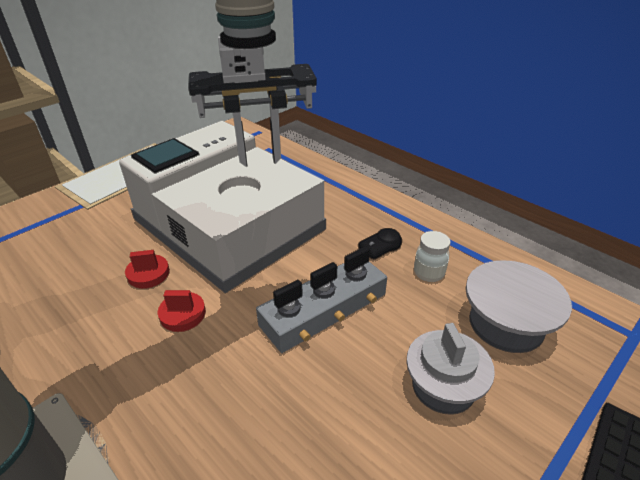

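View pics/topc9.png

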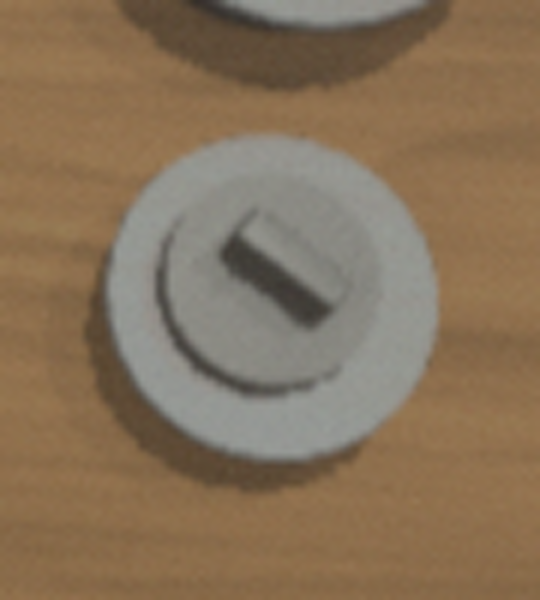

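The cover stands fin up, well inside the smaller plate: top view (446,257), plate (445,260). The jar, mouse and red covers have not moved. One numeric check of the valve bar angles remains before I hand in.

Run:
```python
from h import *
s=cam("side");crop(s,255,235,140,110,5.7,"fin")
```

```text
(no output)
```

View pics/fin.png

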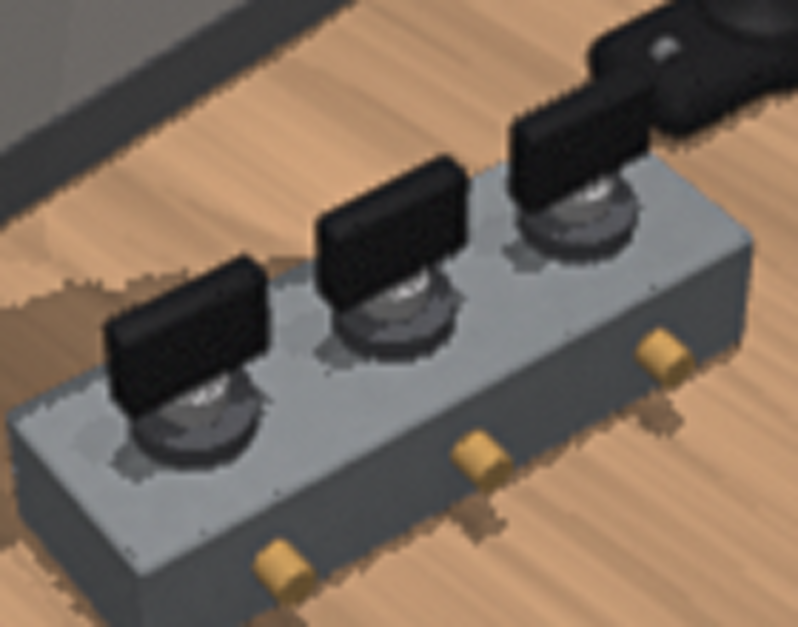

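Run:
```python
from h import *
s=cam("side")
F=lambda x,y:pl(s,255+x/5.7,235+y/5.7,.104)
for n,p,q in(("a",(107,322),(245,257)),("b",(318,215),(450,157)),("a low",(130,345),(267,275)),("b low",(335,237),(467,172))):
    d=F(*q)-F(*p);print(n,np.degrees(np.arctan2(d[1],d[0])).round(1),np.linalg.norm(d).round(4))
```

```text
a -10.6 0.047
b -12.4 0.0478
a low -8.6 0.0475
b low -9.6 0.0492
```

```bash
python3 -c "
from station import *
print(close_job())"
```

```text
the job is handed in; nothing more can be done
None
```

I closed the open valve, moved the furnace cover to the smaller stand, and handed the job in at about 17.5 s of the 72 s allowed.

- **Valve:** I gripped the open bar and turned it about 70° clockwise until the z torque rose to 0.47 N·m, which I took as the stop. In the last pictures its bar measured within about 2° of the middle closed one (−10.6°/−8.6° against −12.4°/−9.6°), which is within the reading error. The gripper did not come near the closed handles, and they look unmoved. The grip was off the valve's axis by a few millimetres. This loaded the wrist to about 14 N during the turn, so I shifted the gripper to ease it.
- **Cover:** I lifted it straight up by the fin and carried it level. I lowered it until the vertical force went from −2.4 to +0.8 N, then let go. The last views show it fin up, wholly inside the smaller plate and within a few millimetres of its centre.
- **Everything else:** The jar, mouse, larger stand and red covers look unmoved. In the last top view the arm hid one red cover, but the side view shows it in place. The gripper was open and clear of everything at hand-in.

No check failed. The top and side cameras disagreed by about 3 mm on some positions, which is close to their stated calibration.

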